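Square the perforated plate up against the fence and the red stop

ROBOT

A 7-joint arm with a two-finger parallel gripper is mounted at the origin on the work surface. World frame = base frame: x ahead of the robot, y to its left, z up, the work surface at z = 0. Lengths are in m, angles in rad, forces in N, time in s.
With the tool pointing down it reaches from about 0.4 to 0.85 m from the base axis. Payload 10.4 kg.
Tool frame: the origin (TCP) lies on the centre line of the jaws, within the pads' length; the fingertips stand 22 mm ahead of it and the grasp point (between the pads) lies 3 mm ahead of it; z points along the fingers, y is the direction in which the jaws open and shut (so a half turn about z gives the same grasp; the last joint's range is limited). The gripper opens to 85 mm and grips with 20 to 120 N. Pads are 22 mm wide; open, the fingers measure 114 mm over their backs; the gripper's body (76 mm by 85 mm) begins 54 mm behind the grasp point. The pads swing forward as they close: fully open they stand 13 mm farther back than shut.
Start: joints at [1.244, 0.332, -0.065, 1.46, 0.022, 1.35, -0.088], TCP at [0.187, -0.596, 0.253] pointing down, gripper open.
Joint ranges: [-2.6, 2.6], [-0.5, 2.12], [-1.47, 1.34], [0.16, 2.42], [-1.27, 4.41], [0.06, 2.06], [-2.6, 2.6]. Speed limits (rad/s): [2.22, 2.22, 2.79, 2.79, 3.14, 3.14, 3.14].

INTERFACE

Orientations are given as a unit quaternion [x, y, z, w].
In Python, from workcell import manip gives the robot as it stands. The module is installed in compiled form; this text tells all that it offers.
- The arm moves only by the shell command python3 -m crank 'ROWS' [FORCE]. ROWS is JSON, a list of rows, each a list of 3 entries, a list of its own where there are three numbers: the opening, from -1 (shut) to 1 (fully open), then the shift along the tool's x, y, z normalised to -1 to 1, where 1 is 80 mm, then the turn, a rotation vector about the tool's x, y, z normalised to -1 to 1, where 1 is pi/4 rad. In form: [[jaw, [tx, ty, tz], [ax, ay, az]], ...]. A call has exactly 5 rows; each row shifts and turns the commanded pose from where the row before left it, along the tool's axes as they then stand; what a row does not reach is not made up. A row lasts 1/10 s, in which the tool goes at most 50 mm and 8.59 degrees, less where a joint would pass 70% of its speed; a pose out of reach is approached as far as the arm can. A call with a number of a shift or a turn outside -1 to 1 is refused whole. A call with a gripper value outside its range is refused whole. The fingers move at their own pace and stop on an object; FORCE is the grip in N (left out, the last holds). Time passes only in rows, so rows that do not move let the fingers close, or fill a call up. It gives the time, the measured TCP pose, the force and the opening at its end, in the units of the state.
- manip.get_obs(): the state, without advancing time (a new reading comes with each control period).
- manip.camera(name): name is "scene" or "side" or "wrist"; returns the picture (400x640x3 uint8, blue, green, red); there is no depth.
- manip.camera_info(name): a dict with "K" (3x3 intrinsics, pixels), "camera_from_world" (4x4, takes a point from world to camera coordinates); the wrist camera has in their place "mount" (4x4, takes a point from camera to tool coordinates, whose origin is the TCP and whose axes are the flange's). Camera axes: x right, y down, z forward; pixel columns grow to the right and rows downward; lengths in m; the calibration is good to about 2 mm. A picture is of the moment at which its call begins: read the wrist's pose just before it. camera_info takes no time and is no camera call.
- manip.hand_in(): hands the job in, once; it reports no verdict.
The state is a dict: "clock": time; "joint_pos": joint angles; "joint_velocities": joint speeds; "tau": joint torques, N m; "position": TCP position; "ee_rot": TCP orientation; "ft_force": force on the tool from outside, world axes, zero at the start; "torque": the same for the moment, N m; "grip_width": opening from 0.0 (shut) to 1.0 (fully open).
Only numpy, scipy, OpenCV 4.12 (cv2) and the standard library are available. Lean on these libraries where they do the work, as an engineer would, in place of code of your own. Each camera call takes 0.05 s, during which the arm holds its last target.

TASK

Get the perforated aluminium plate ready for drilling: push it along the bench with the fingertips until one of its long edges lies flush against the long aluminium fence and one of its short ends is up against the red stop block. Only push the plate: do not pick it up, lift it or tip it. Leave the bolt, the brake pad and the two bins where they are.

Things in the scene. Friction and masses are not known exactly. Their poses are not given: they have to be found in the camera images.
- plate: Loose aluminium plate with rows of small dark holes (the holes are shallow, nothing fits in them), lying flat on the bench; 100 mm along its own x (width), 130 mm along its own y (length), 12 mm thick, about 0.4 kg. The long edges run along its own y, the short ends along its own x. Origin at the centre of its underside, z up. A half turn makes no difference. It slides on the bench at about 1 to 4 N of push.
- fence: Fixed straight aluminium bar screwed to the bench, 25 mm along its own x (thickness), 470 mm along its own y (length), 22 mm high. Origin at the centre of its underside. The plate belongs against the face on its -x side (towards the robot), 12.5 mm from the origin.
- red_stop: Fixed red steel block standing against the fence's -x face near one end of the fence (left or right varies); 50 mm along its own x (out from the fence), 30 mm along its own y (along the fence), 26 mm high. Same axes directions as the fence. Origin at the centre of its underside, 37.5 mm from the fence's origin along -x and 220 mm along +y or -y. The plate belongs against the face towards the fence's middle, 15 mm from this origin.
- blue_stop: Fixed blue steel block, the same size and set the same way as the red one, at the other end of the fence. Not used in this job.
- bolt: Loose large steel hexagon bolt standing on its head, 52 mm across the head's corners, shank 24 mm in diameter, 75 mm tall. Origin at the centre of its underside. Bystander.
- brake_pad: Loose dark brake pad lying flat, 100 mm along its own x, 46 mm along its own y, 16 mm high. Origin at the centre of its underside. Bystander.
- blue_bin: Open blue plastic bin with drill bits in it, 136 mm along its own x, 104 mm along its own y, 75 mm high. Origin at the centre of its underside. Bystander.
- red_bin: Open red plastic bin with nuts in it, 136 mm along its own x, 104 mm along its own y, 75 mm high. Origin at the centre of its underside. Bystander.

How it is judged:
At the end, for the whole second after the job is handed in: The plate lies flat and at rest on the bench, a long edge against the fence (gap at most 3 mm, within 0.025 rad of parallel) and a short end against the inner face of the red stop (gap at most 3 mm); the bolt still stands (x of plate in the frame of fence between -0.0655 and -0.06 m and angle between the y axis of plate and the y axis of fence, either way round below 0.025 rad and y of plate in the frame of red_stop between -0.083 and 0.083 m and y of plate in the frame of fence between -0.205 and 0.205 m and height (world z) of plate below 0.003 m and angle between plate's own z axis and vertical below 0.03 rad and linear speed of plate below 0.01 m/s and angle between bolt's own z axis and vertical below 0.1 rad); the robot touches nothing.
It fails at once if the plate is lifted off the bench or tipped (height (world z) of plate above 0.006 m or angle between plate's own z axis and vertical above 0.12 rad).
It fails at once if the bolt, the brake pad or a bin is moved more than 12 mm (distance of any of bolt, brake_pad, blue_bin, red_bin from where it was at the start of the episode above 0.012 m).
It also fails if it takes over 54 s, if anything falls off the work surface, if the arm or the gripper's body presses on something with over 40 N, if the wrist force passes 120 N, or if a joint passes its speed limit or range.

## Working session

There is one attempt and no reset: what is moved stays moved. The work goes in short steps, Python scripts to look and compute and a shell command to move; the robot and the scene stay as the last step left them, time stands still between calls to the robot, and variables do not carry over. Pictures are saved under pics/ and viewed, and the job is handed in when it is done.

```bash
mkdir -p pics; ls
python3 - <<'E'
from workcell import manip
import cv2
o=manip.get_obs(); print({k:(v if not hasattr(v,'round') else v) for k,v in o.items()})
for n in ["scene","side"]:
    cv2.imwrite(f"pics/{n}0.png",manip.camera(n)); i=manip.camera_info(n); print(i)
print(manip.camera_info("wrist"))
cv2.imwrite("pics/wrist0.png",manip.camera("wrist"))
E
```

```text
pics
{'clock': 0.0, 'joint_pos': array([ 1.24443474,  0.33288882, -0.06465896,  1.46093237,  0.02161201,
        1.34988275, -0.08848599]), 'joint_velocities': array([ 0.00028089, -0.00014392, -0.00106524,  0.00072477,  0.0018562 ,
       -0.0019864 , -0.00125858]), 'tau': array([ 2.21642813e-04, -6.25433922e+01,  4.95546323e-02, -3.91610813e+01,
        1.62785430e-02,  9.99060692e-03, -3.69871634e-05]), 'position': array([ 0.18681492, -0.59607676,  0.25250949]), 'ee_rot': array([ 9.88488121e-01,  1.51296839e-01, -1.51099380e-04, -6.91596249e-04]), 'ft_force': array([ 0.30053642, -0.04399978,  0.0096503 ]), 'torque': array([ 0.00679347, -0.05452778, -0.0147721 ]), 'grip_width': 1.0053532774227323}
{'K': array([[424.54700447,   0.        , 322.23908224],
       [  0.        , 424.54700447, 198.98488878],
       [  0.        ,   0.        ,   1.        ]]), 'camera_from_world': array([[-0.5260579 ,  0.85041087,  0.00802696,  0.29506249],
       [ 0.69488128,  0.43525173, -0.57244732, -0.36856453],
       [-0.49030917, -0.29556265, -0.81990221,  1.63571654],
       [ 0.        ,  0.   
[... 275 characters left out ...]
4],
       [-0.28230165,  0.56030703, -0.77869238,  0.17532212],
       [ 0.37978954, -0.68011354, -0.62706098,  0.8044994 ],
       [ 0.        ,  0.        ,  0.        ,  1.        ]])}
{'K': array([[339.64732242,   0.        , 322.37458941],
       [  0.        , 339.64732242, 201.55125339],
       [  0.        ,   0.        ,   1.        ]]), 'mount': array([[-3.66431971e-04, -9.56141624e-01, -2.92904524e-01,
         7.47811046e-02],
       [ 9.99998348e-01, -8.71848075e-04,  1.59498686e-03,
         5.22684372e-05],
       [-1.78040158e-03, -2.92903456e-01,  9.56140364e-01,
        -1.20986022e-01],
       [ 0.00000000e+00,  0.00000000e+00,  0.00000000e+00,
         1.00000000e+00]])}
```

View pics/scene0.png

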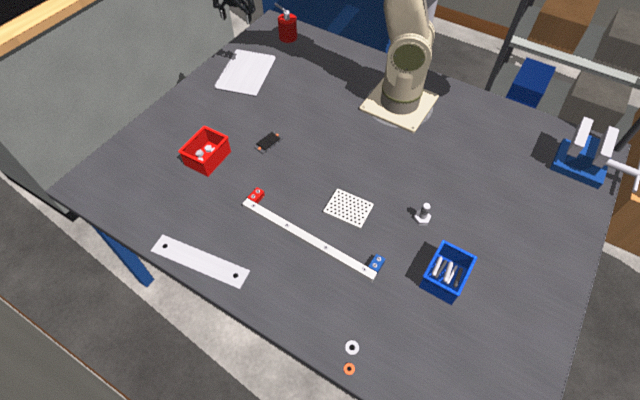

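View pics/side0.png

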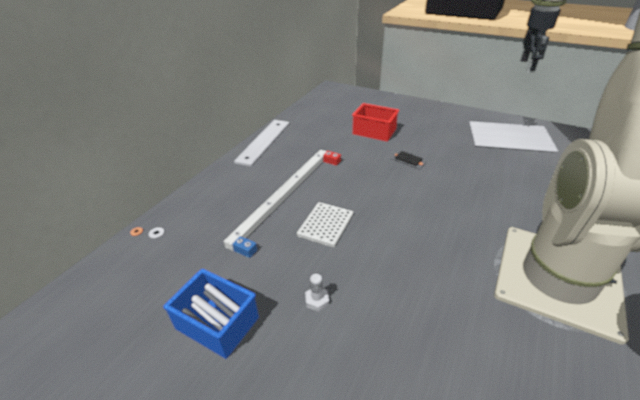

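View pics/wrist0.png

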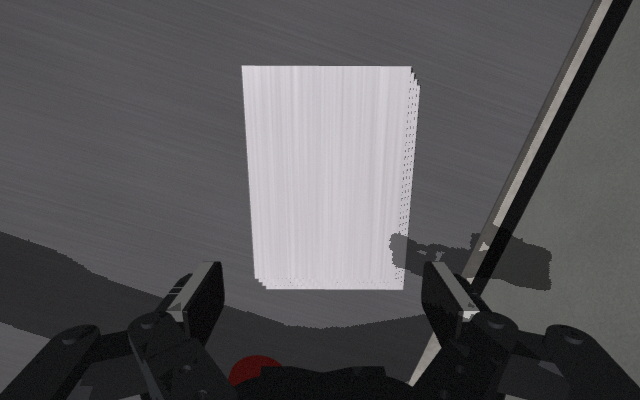

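The scene view shows the plate near (348,208), the fence from (245,202) to (376,275), the red stop at (257,194) and the blue stop at (376,261). The bolt is at (424,213). I'll enlarge these.

Run:
```python
import cv2
a=cv2.imread("pics/scene0.png"); c=a[170:290,235:435]; cv2.imwrite("pics/sc_crop.png",cv2.resize(c,None,fx=4,fy=4,interpolation=cv2.INTER_CUBIC))
a=cv2.imread("pics/side0.png"); c=a[140:260,215:415]; cv2.imwrite("pics/sd_crop.png",cv2.resize(c,None,fx=4,fy=4,interpolation=cv2.INTER_CUBIC))
```

```text
(no output)
```

View pics/sc_crop.png

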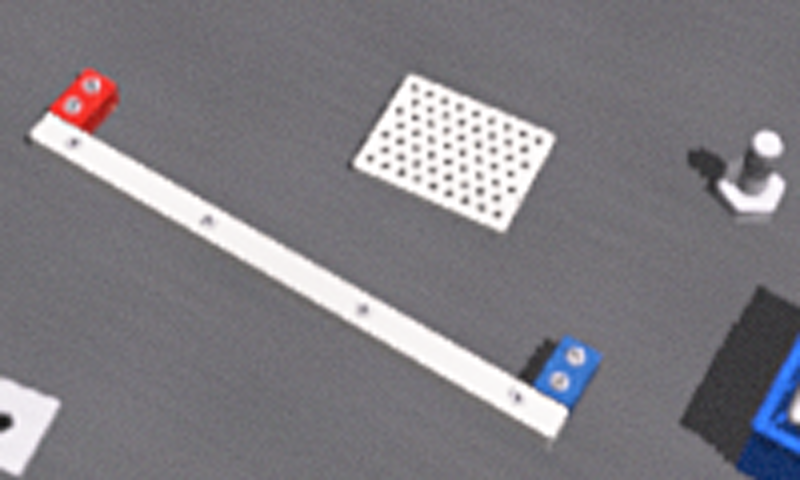

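View pics/sd_crop.png

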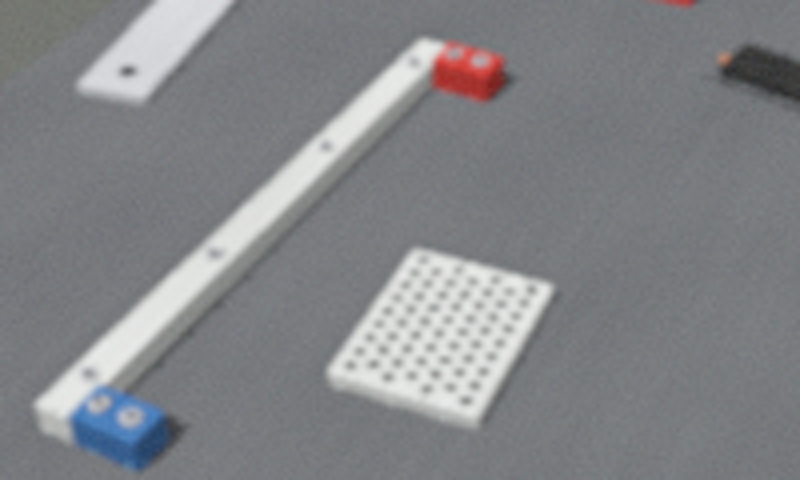

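```bash
cat > h.py <<'E'
import numpy as np, cv2, json
from workcell import manip
from scipy.spatial.transform import Rotation as R
def cam(n,obs=None):
    i=manip.camera_info(n); K=np.array(i["K"])
    if n=="wrist":
        T=np.eye(4);T[:3,:3]=R.from_quat(obs["ee_rot"]).as_matrix();T[:3,3]=obs["position"]
        return K,np.linalg.inv(T@np.array(i["mount"]))
    return K,np.array(i["camera_from_world"])
def bp(KT,uv,z):
    K,T=KT; d=T[:3,:3].T@np.linalg.solve(K,[uv[0],uv[1],1.]); c=-T[:3,:3].T@T[:3,3]
    return c+d*(z-c[2])/d[2]
def pj(KT,p):
    K,T=KT; q=K@(T[:3,:3]@np.asarray(p)+T[:3,3]); return q[:2]/q[2]
E
python3 - <<'E'
from h import *
def un(c,o): return (np.array(c)+.5)/4-.5+np.array(o)
sc,sd=cam("scene"),cam("side")
F={"sc":[(48,113),(32,133),(568,408),(552,437)],"sd":[(425,38),(38,405),(447,45),(72,412)]}
P={"sc":[(411,74),(555,134),(506,228),(352,164)],"sd":[(416,248),(554,287),(478,415),(330,373)]}
for nm,D,z in (("fence",F,.022),("plate",P,.012)):
    for k,KT,o in (("sc",sc,(235,170)),("sd",sd,(215,140))):
        print(nm,k,[np.round(bp(KT,un(c,o),z)[:2],4).tolist() for c in D[k]])
print("red stop",[np.round(bp(sc,un(c,(235,170)),.026)[:2],4).tolist() for c in [(92,68),(118,92),(92,124),(52,112)]])
print("blue",[np.round(bp(sc,un(c,(235,170)),.026)[:2],4).tolist() for c in [(568,338),(600,352),(568,402),(536,390)]])
print("bolt",bp(sc,un((768,140),(235,170)),.075),bp(sd,(316,279),.075))
E
```

```text
fence sc [[0.6759, -0.2115], [0.6979, -0.2104], [0.6841, 0.2577], [0.7098, 0.2584]]
fence sd [[0.6999, -0.2175], [0.7092, 0.2562], [0.6788, -0.2159], [0.6871, 0.2515]]
plate sc [[0.4831, 0.0099], [0.4733, 0.1373], [0.5707, 0.1463], [0.5834, 0.0152]]
plate sd [[0.5835, 0.0128], [0.4827, 0.0074], [0.4749, 0.1349], [0.5728, 0.1444]]
red stop [[0.6238, -0.2065], [0.6319, -0.1746], [0.6679, -0.1735], [0.6754, -0.2072]]
blue [[0.6367, 0.2325], [0.6345, 0.2574], [0.6819, 0.256], [0.6857, 0.2323]]
bolt [0.43488371 0.2900562  0.075     ] [0.43573183 0.29247536 0.075     ]
```

```bash
cat > go.py <<'E'
# usage: go.py x y z psi : remaining in tool units
import sys; from h import *
x,y,z,p=map(float,sys.argv[1:])
o=manip.get_obs(); M=R.from_quat(o["ee_rot"]).as_matrix()
psi=np.arctan2(M[1,0],M[0,0])
d=np.array([x,y,z])-o["position"]
dpsi=(p-psi+np.pi)%(2*np.pi)-np.pi
print("t",round(o["clock"],2),"pos",np.round(o["position"],4),"psi",round(psi,4),"tilt",np.round(M[:,2],3),"F",np.round(o["ft_force"],2),"w",round(o["grip_width"],2))
print("units now-axes",np.round(M.T@d/.08,3),"turn az",round(-dpsi/(np.pi/4),3))
c,s=np.cos(p),np.sin(p); print("units in target axes",np.round(np.array([c*d[0]+s*d[1], s*d[0]-c*d[1], -d[2]])/.08,3), "q",np.round(o["joint_pos"],2))
E
python3 -m crank '[[0.5,[0.5,0,0],[0,0,0.137]],[0.5,[0.5,0,0],[0,0,0.137]],[0.5,[0.5,0,0],[0,0,0.136]],[0.5,[0.5,-0.3,0],[0,0,0]],[0.5,[0.3,-0.5,0],[0,0,0]]]'; python3 go.py 0.43 0.075 0.2 -0.0185
```

```text
clock: 0.65
position: [0.3719, -0.5095, 0.252]
ee_rot: [1.0, -0.009, -0.0, -0.001]
ft_force: [1.2, 0.2, 0.1]
grip_width: 0.75
t 0.65 pos [ 0.3719 -0.5095  0.252 ] psi -0.0179 tilt [-0.     0.001 -1.   ] F [1.17 0.24 0.06] w 0.75
units now-axes [ 0.596 -7.318  0.658] turn az 0.001
units in target axes [ 0.592 -7.319  0.65 ] q [ 0.96  0.35 -0.11  1.44  0.04  1.35 -0.75]
```

```bash
python3 -m crank '[[0.5,[0.1,-0.55,0],[0,0,0]],[0.5,[0.1,-0.6,0],[0,0,0]],[0.5,[0.1,-0.6,0],[0,0,0]],[0.5,[0.1,-0.6,0],[0,0,0]],[0.5,[0.1,-0.6,0],[0,0,0]]]' >/dev/null;python3 -m crank '[[0.5,[0,-0.6,0],[0,0,0]],[0.5,[0,-0.6,0],[0,0,0]],[0.5,[0,-0.6,0],[0,0,0]],[0.5,[0,-0.6,0],[0,0,0]],[0.5,[0,-0.6,0],[0,0,0]]]' >/dev/null; python3 go.py 0.43 0.075 0.2 -0.0185
```

```text
t 1.65 pos [ 0.4176 -0.0332  0.2533] psi -0.0183 tilt [ 0.    -0.001 -1.   ] F [0.4  0.2  0.35] w 0.75
units now-axes [ 0.13  -1.355  0.665] turn az 0.0
units in target axes [ 0.13  -1.355  0.666] q [ 0.54 -0.11 -0.52  1.94 -0.06  1.3  -1.56]
```

```bash
python3 -m crank '[[0.5,[0.1,-0.5,0.4],[0,0,0]],[0.5,[0.03,-0.5,0.4],[0,0,0]],[0.5,[0,-0.355,0.4],[0,0,0]],[0.5,[0,0,0.4],[0,0,0]],[0.5,[0,0,0],[0,0,0]]]' >/dev/null; python3 go.py 0.435 0.076 0.023 -0.0185
python3 - <<'E'
from h import *
o=manip.get_obs(); cv2.imwrite("pics/w1.png",manip.camera("wrist")); cv2.imwrite("pics/s1.png",manip.camera("side"))
KT=cam("wrist",o)
for p in [(.483,.010,.012),(.473,.137,.012)]: print(pj(KT,p))
E
```

```text
t 2.15 pos [0.4273 0.0709 0.124 ] psi -0.0162 tilt [-0.007 -0.    -1.   ] F [-0.74 -0.67 -0.74] w 0.75
units now-axes [ 0.103 -0.065  1.261] turn az 0.003
units in target axes [ 0.094 -0.065  1.262] q [ 0.4   0.09 -0.68  2.06  0.06  1.02 -1.9 ]
[411.27765021 124.86774114]
[223.51553281 143.07673239]
```

View pics/w1.png

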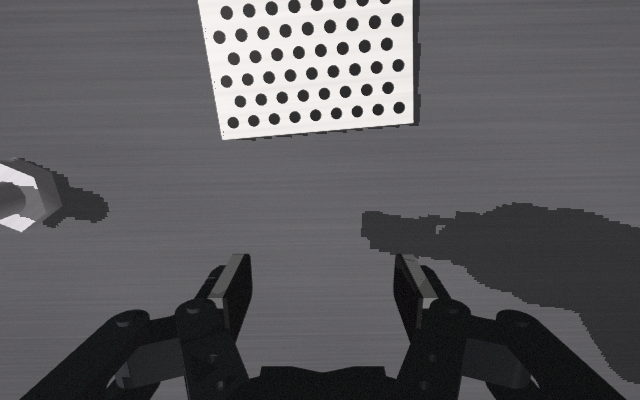

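The wrist view shows the plate's near corners at (222,139) and (413,124). That matches the predictions to within 2 mm. Descending.

```bash
python3 -m crank '[[0.5,[0.05,-0.06,0.3],[0,0,0]],[0.5,[0.05,0,0.3],[0,0,0]],[0.5,[0,0,0.3],[0,0,0]],[0.5,[0,0,0.25],[0,0,0]],[0.5,[0,0,0.05],[0,0,0]]]' >/dev/null; python3 go.py 0.435 0.076 0.023 -0.0185
python3 - <<'E'
from h import *
o=manip.get_obs(); cv2.imwrite("pics/w2.png",manip.camera("wrist")); cv2.imwrite("pics/s2.png",cv2.resize(manip.camera("side")[150:310,240:440],None,fx=4,fy=3.7))
E
```

```text
t 2.75 pos [0.4384 0.0743 0.0312] psi -0.0201 tilt [-0.001 -0.001 -1.   ] F [-0.63 -0.25  0.56] w 0.75
units now-axes [-0.043 -0.02   0.102] turn az -0.002
units in target axes [-0.043 -0.02   0.102] q [ 0.33  0.28 -0.65  2.11  0.23  0.82 -2.05]
```

View pics/s2.png

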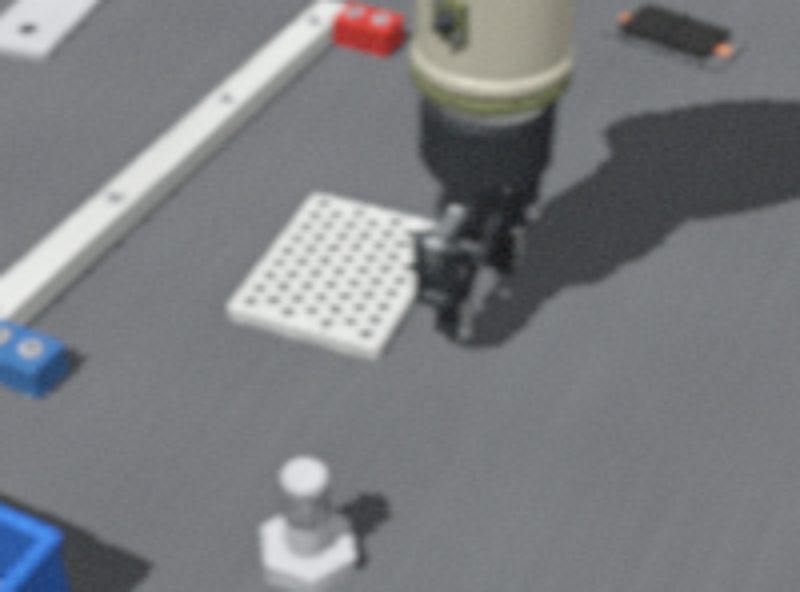

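The side view shows the fingers just robot-side of the plate, clear of it. Lowering the last 8 mm and starting the push.

```bash
python3 -m crank '[[0.5,[0,0,0.06],[0,0,0]],[0.5,[0,0,0.04],[0,0,0]],[0.5,[0,0,0],[0,0,0]],[0.5,[0.1,0,0],[0,0,0]],[0.5,[0.1,0,0],[0,0,0]]]' >/dev/null; python3 go.py 0.571 0.076 0.023 -0.0185
python3 -m crank '[[0.5,[0.1,0,0],[0,0,0]],[0.5,[0.1,0,0],[0,0,0]],[0.5,[0.1,0,0],[0,0,0]],[0.5,[0.1,0,0],[0,0,0]],[0.5,[0.1,0,0],[0,0,0]]]' >/dev/null; python3 go.py 0.571 0.076 0.023 -0.0185
```

```text
t 3.35 pos [0.4551 0.075  0.0236] psi -0.0183 tilt [ 0.001 -0.    -1.   ] F [-0.7   0.16 -0.05] w 0.75
units now-axes [ 1.449 -0.04   0.009] turn az 0.0
units in target axes [ 1.449 -0.04   0.007] q [ 0.32  0.32 -0.64  2.07  0.26  0.82 -2.06]
t 3.85 pos [0.4945 0.0742 0.023 ] psi -0.0183 tilt [-0.001 -0.    -1.   ] F [-3.08  0.49  1.14] w 0.75
units now-axes [ 0.956 -0.04  -0.   ] turn az 0.0
units in target axes [ 0.956 -0.04   0.   ] q [ 0.3   0.4  -0.61  1.98  0.3   0.85 -2.06]
```

Contact at about 3 N, which is the expected push. Continuing.

```bash
python3 -m crank '[[0.5,[0.1,0,0],[0,0,0]],[0.5,[0.1,0,0],[0,0,0]],[0.5,[0.1,0,0],[0,0,0]],[0.5,[0.1,0,0],[0,0,0]],[0.5,[0.1,0,0],[0,0,0]]]' >/dev/null; python3 go.py 0.571 0.076 0.023 -0.0185
python3 - <<'E'
from h import *
o=manip.get_obs(); cv2.imwrite("pics/w3.png",manip.camera("wrist")); cv2.imwrite("pics/s3.png",cv2.resize(manip.camera("side")[140:260,215:415],None,fx=4,fy=4))
E
```

```text
t 4.35 pos [0.5348 0.0735 0.0232] psi -0.0183 tilt [ 0. -0. -1.] F [-0.79  0.17 -1.86] w 0.75
units now-axes [ 0.452 -0.039  0.002] turn az 0.0
units in target axes [ 0.452 -0.039  0.002] q [ 0.28  0.47 -0.59  1.88  0.33  0.89 -2.06]
```

View pics/w3.png

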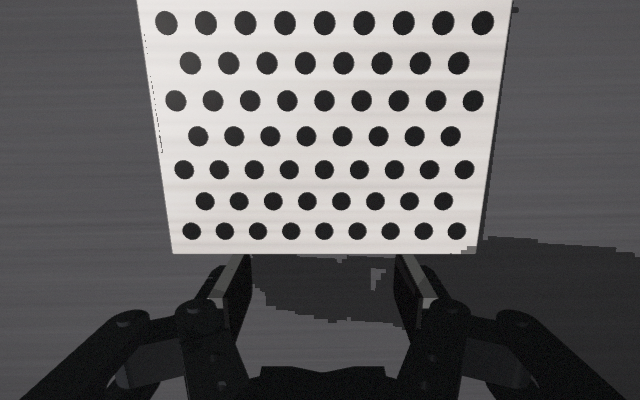

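View pics/s3.png

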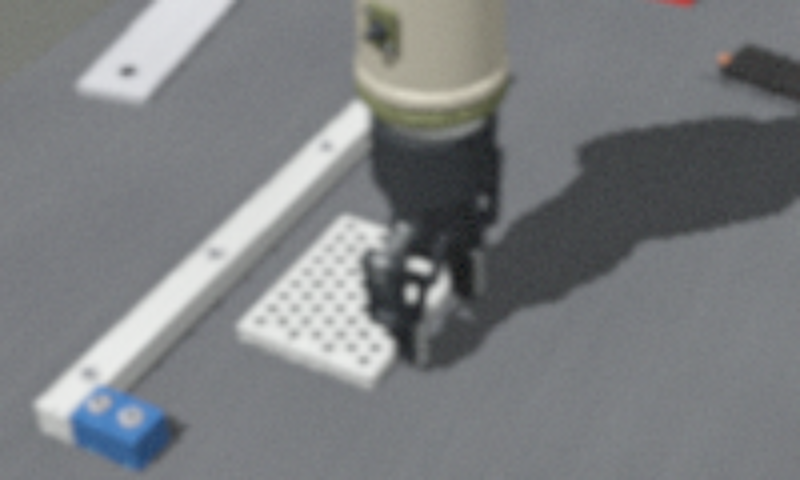

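The plate has squared up to the fingers: its near edge runs level at row 253, from column 172 to 476. Continuing more slowly towards the fence.

```bash
python3 -m crank '[[0.5,[0.1,0,0],[0,0,0]],[0.5,[0.1,0,0],[0,0,0]],[0.5,[0.08,0,0],[0,0,0]],[0.5,[0.06,0,0],[0,0,0]],[0.5,[0.04,0,0],[0,0,0]]]' >/dev/null; python3 go.py 0.571 0.076 0.023 -0.0185
python3 -m crank '[[0.5,[0.02,0,0],[0,0,0]],[0.5,[0.02,0,0],[0,0,0]],[0.5,[0.02,0,0],[0,0,0]],[0.5,[0.02,0,0],[0,0,0]],[0.5,[0.0,0,0],[0,0,0]]]' >/dev/null; python3 go.py 0.571 0.076 0.023 -0.0185
```

```text
t 4.95 pos [0.5647 0.0731 0.0232] psi -0.0182 tilt [-0. -0. -1.] F [-3.45  0.48  3.47] w 0.75
units now-axes [ 0.077 -0.038  0.003] turn az 0.0
units in target axes [ 0.077 -0.038  0.003] q [ 0.26  0.52 -0.57  1.8   0.34  0.92 -2.05]
t 5.45 pos [0.571  0.0729 0.0233] psi -0.0182 tilt [ 0. -0. -1.] F [-3.91 -0.31  2.48] w 0.75
units now-axes [-0.001 -0.038  0.003] turn az 0.0
units in target axes [-0.001 -0.038  0.003] q [ 0.26  0.53 -0.57  1.78  0.35  0.93 -2.05]
```

```bash
python3 -m crank '[[0.5,[0.02,0,0],[0,0,0]],[0.5,[0.02,0,0],[0,0,0]],[0.5,[0.02,0,0],[0,0,0]],[0.5,[0.0,0,0],[0,0,0]],[0.5,[0.0,0,0],[0,0,0]]]' >/dev/null; python3 go.py 0.571 0.076 0.023 -0.0185
python3 - <<'E'
from h import *
o=manip.get_obs(); cv2.imwrite("pics/w4.png",manip.camera("wrist")); cv2.imwrite("pics/s4.png",cv2.resize(manip.camera("scene")[170:290,235:435],None,fx=4,fy=4))
E
```

```text
t 5.95 pos [0.5716 0.0731 0.0225] psi -0.0174 tilt [-0.009 -0.002 -1.   ] F [-23.86  -0.45  17.12] w 0.75
units now-axes [-0.008 -0.036 -0.006] turn az 0.001
units in target axes [-0.008 -0.036 -0.006] q [ 0.25  0.54 -0.57  1.78  0.35  0.94 -2.05]
```

View pics/s4.png

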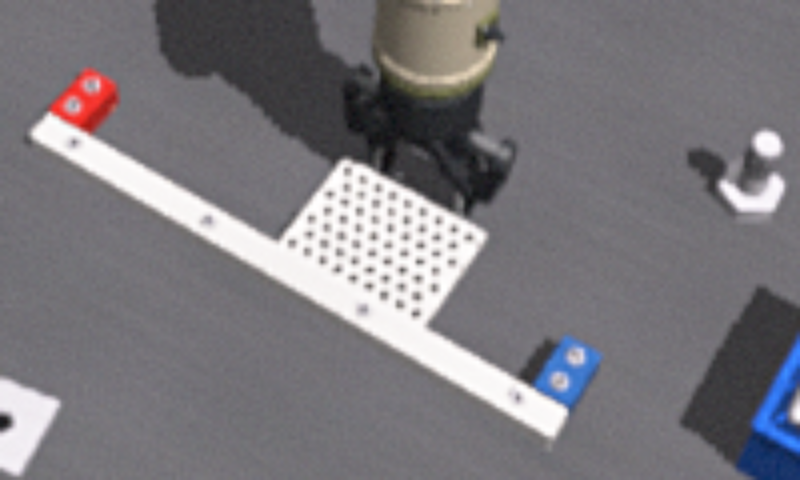

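The plate lies along the fence, from about (283,240) to (425,322) in the crop, at 24 N. Backing off, rising and turning a quarter for the end push.

```bash
python3 -m crank '[[0.5,[-0.1,0,0],[0,0,0]],[0.5,[-0.2,0,0],[0,0,0]],[0.5,[-0.1,0,-0.3],[0,0,0]],[0.5,[0,0,-0.5],[0,0,0]],[0,[0,0,-0.5],[0,0,0]]]' >/dev/null
python3 -m crank '[[0,[0,0,0],[0,0,-0.18]],[0,[0,0,0],[0,0,-0.18]],[0,[0,0,0],[0,0,-0.18]],[0,[0,0,0],[0,0,-0.18]],[0,[0,0,0],[0,0,-0.18]]]' >/dev/null
python3 -m crank '[[0,[0,0,0],[0,0,-0.18]],[0,[0,0,0],[0,0,-0.18]],[0,[0,0,0],[0,0,-0.18]],[0,[0,0,0],[0,0,-0.18]],[0,[0,0,0],[0,0,-0.18]]]' >/dev/null
python3 go.py 0.634 0.178 0.1 1.552
python3 - <<'E'
from h import *
a=manip.camera("scene");cv2.imwrite("pics/s5.png",cv2.resize(a[170:290,235:435],None,fx=4,fy=4,interpolation=cv2.INTER_CUBIC))
E
```

```text
t 7.55 pos [0.5446 0.0732 0.1275] psi 1.4009 tilt [ 0.002  0.    -1.   ] F [ 0.42 -0.52  0.73] w 0.5
units now-axes [1.48  0.88  0.347] turn az -0.192
units in target axes [1.331 1.093 0.344] q [ 0.52  0.41 -0.88  1.78  0.35  1.12 -0.65]
```

View pics/s5.png

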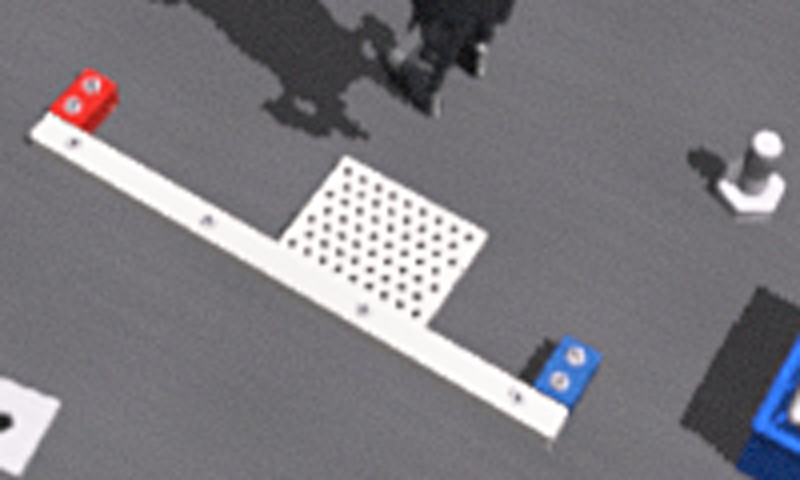

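```bash
python3 - <<'E'
from h import *
sc=cam("scene")
for c in [(346,155),(488,235),(430,324)]: print(np.round(bp(sc,(np.array(c)+.5)/4-.5+np.array([235,170]),.012),4))
E
python3 -m crank '[[0,[0.1,0.1,0],[0,0,-0.18]],[0,[0.3,0.3,0],[0,0,-0.012]],[0,[0.5,0.3,0],[0,0,0]],[0,[0.4,0.3,0],[0,0,0]],[0,[0.1,0.1,0],[0,0,0]]]' >/dev/null
python3 go.py 0.634 0.178 0.025 1.552
```

```text
[0.5787 0.0068 0.012 ]
[0.5835 0.1376 0.012 ]
[0.6732 0.1385 0.012 ]
t 8.1 pos [0.6369 0.1862 0.1272] psi 1.5468 tilt [ 0.001  0.003 -1.   ] F [-2.01  0.14 -1.03] w 0.5
units now-axes [-0.108 -0.035  1.277] turn az -0.007
units in target axes [-0.103 -0.034  1.277] q [ 0.23  0.65 -0.83  1.46  0.49  1.24 -0.69]
```

```bash
python3 -m crank '[[0,[-0.1,-0.03,0.3],[0,0,-0.007]],[0,[0,0,0.35],[0,0,0]],[0,[0,0,0.35],[0,0,0]],[0,[0,0,0.22],[0,0,0]],[0,[0,0,0],[0,0,0]]]' >/dev/null
python3 go.py 0.634 0.178 0.025 1.552
python3 - <<'E'
from h import *
cv2.imwrite("pics/w6.png",manip.camera("wrist"))
a=manip.camera("side");cv2.imwrite("pics/s6.png",cv2.resize(a[140:260,215:415],None,fx=4,fy=4,interpolation=cv2.INTER_CUBIC))
E
```

```text
t 8.6 pos [0.632  0.1727 0.0272] psi 1.5501 tilt [-0.003 -0.001 -1.   ] F [-0.48 -0.34 -0.06] w 0.5
units now-axes [0.067 0.023 0.028] turn az -0.002
units in target axes [0.067 0.023 0.028] q [ 0.22  0.75 -0.78  1.55  0.57  1.09 -0.72]
```

View pics/s6.png

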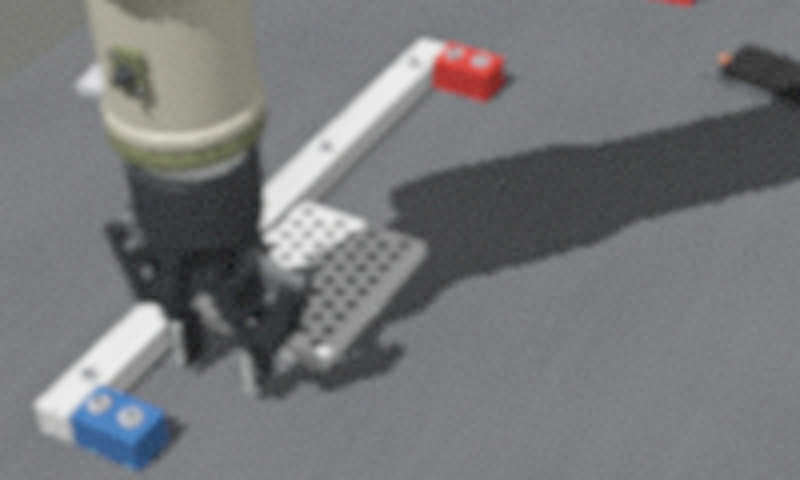

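View pics/w6.png

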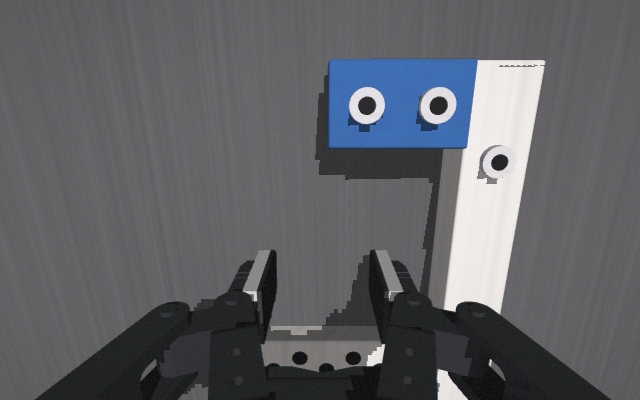

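The side view shows both fingers beyond the plate's +y end, clear of the fence and the blue stop. Pushing along the fence.

```bash
python3 -m crank '[[0,[0,0,0.05],[0,0,0]],[0,[-0.12,0.01,0],[0,0,0]],[0,[-0.12,0.01,0],[0,0,0]],[0,[-0.1,0,0],[0,0,0]],[0,[-0.1,0,0],[0,0,0]]]' >/dev/null
python3 go.py 0.63 -0.043 0.023 1.552
python3 -m crank '[[0,[-0.12,0,0],[0,0,0]],[0,[-0.12,0,0],[0,0,0]],[0,[-0.12,0,0],[0,0,0]],[0,[-0.12,0,0],[0,0,0]],[0,[-0.12,0,0],[0,0,0]]]' >/dev/null
python3 go.py 0.63 -0.043 0.023 1.552
python3 - <<'E'
from h import *
cv2.imwrite("pics/w7.png",manip.camera("wrist"))
a=manip.camera("scene");cv2.imwrite("pics/s7.png",cv2.resize(a[170:290,235:435],None,fx=4,fy=4,interpolation=cv2.INTER_CUBIC))
E
```

```text
t 9.2 pos [0.6343 0.138  0.0261] psi 1.5513 tilt [ 0.001  0.001 -1.   ] F [-0.15  2.5   0.2 ] w 0.5
units now-axes [-2.263 -0.01   0.037] turn az -0.001
units in target axes [-2.263 -0.012  0.038] q [ 0.28  0.73 -0.78  1.57  0.56  1.07 -0.67]
t 9.7 pos [0.6333 0.0902 0.026 ] psi 1.552 tilt [ 0.001  0.001 -1.   ] F [-0.11  5.55  3.98] w 0.5
units now-axes [-1.665 -0.01   0.036] turn az 0.0
units in target axes [-1.665 -0.01   0.037] q [ 0.36  0.72 -0.78  1.6   0.56  1.06 -0.6 ]
```

View pics/s7.png

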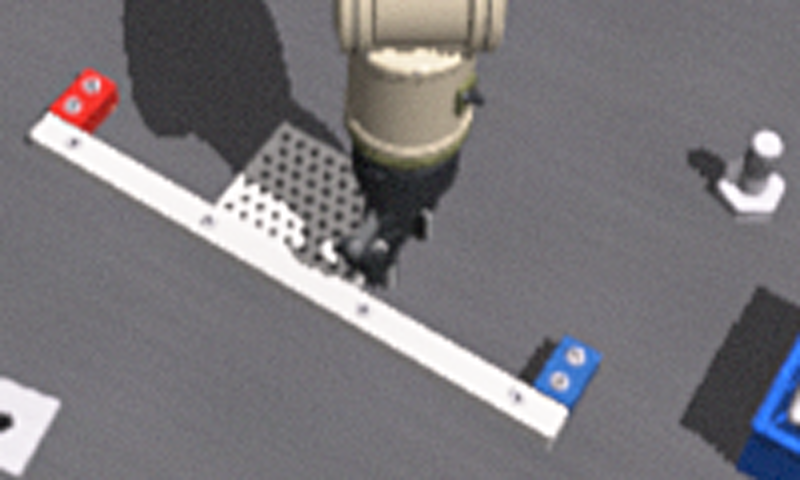

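Sliding along the fence, edge still flush, at about 5.5 N. Continuing.

```bash
python3 -m crank '[[0,[-0.12,0,0],[0,0,0]],[0,[-0.12,0,0],[0,0,0]],[0,[-0.12,0,0],[0,0,0]],[0,[-0.12,0,0],[0,0,0]],[0,[-0.12,0,0],[0,0,0]]]' >/dev/null
python3 go.py 0.63 -0.043 0.023 1.552
python3 -m crank '[[0,[-0.12,0,0],[0,0,0]],[0,[-0.12,0,0],[0,0,0]],[0,[-0.12,0,0],[0,0,0]],[0,[-0.12,0,0],[0,0,0]],[0,[-0.1,0,0],[0,0,0]]]' >/dev/null
python3 go.py 0.63 -0.043 0.023 1.552
python3 - <<'E'
from h import *
a=manip.camera("side");cv2.imwrite("pics/s8.png",cv2.resize(a[140:260,215:415],None,fx=4,fy=4,interpolation=cv2.INTER_CUBIC))
E
```

```text
t 10.3 pos [0.6321 0.0413 0.0254] psi 1.5514 tilt [-0. -0. -1.] F [ 0.22  2.6  -0.58] w 0.5
units now-axes [-1.054 -0.005  0.031] turn az -0.001
units in target axes [-1.054 -0.006  0.03 ] q [ 0.44  0.7  -0.78  1.61  0.55  1.05 -0.52]
t 10.8 pos [ 0.6313 -0.005   0.0255] psi 1.5513 tilt [-0. -0. -1.] F [ 0.67  2.14 -1.76] w 0.5
units now-axes [-0.475 -0.007  0.032] turn az -0.001
units in target axes [-0.475 -0.007  0.032] q [ 0.51  0.7  -0.77  1.62  0.54  1.05 -0.45]
```

View pics/s8.png

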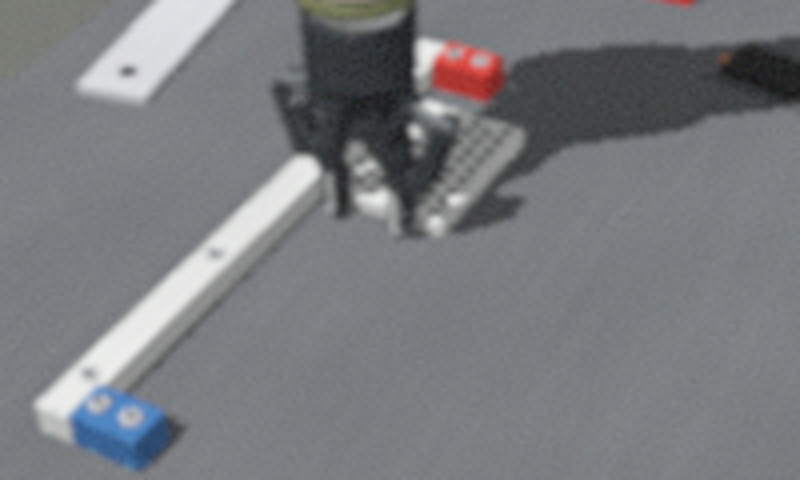

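```bash
python3 -m crank '[[0,[-0.1,0,0],[0,0,0]],[0,[-0.1,0,0],[0,0,0]],[0,[-0.06,0,0],[0,0,0]],[0,[-0.04,0,0],[0,0,0]],[0,[-0.03,0,0],[0,0,0]]]' >/dev/null
python3 go.py 0.63 -0.043 0.023 1.552
python3 -m crank '[[0,[-0.03,0,0],[0,0,0]],[0,[-0.03,0,0],[0,0,0]],[0,[-0.02,0,0],[0,0,0]],[0,[-0.02,0,0],[0,0,0]],[0,[0,0,0],[0,0,0]]]' >/dev/null
python3 go.py 0.63 -0.043 0.023 1.552
```

```text
t 11.35 pos [ 0.6309 -0.0303  0.0258] psi 1.5519 tilt [ 0.  0. -1.] F [ 0.25  2.69 -0.19] w 0.5
units now-axes [-0.159 -0.008  0.034] turn az -0.0
units in target axes [-0.159 -0.008  0.034] q [ 0.55  0.7  -0.77  1.62  0.54  1.05 -0.4 ]
t 11.85 pos [ 0.6308 -0.0385  0.0257] psi 1.5516 tilt [ 0. -0. -1.] F [0.07 0.96 1.48] w 0.5
units now-axes [-0.056 -0.008  0.034] turn az -0.0
units in target axes [-0.056 -0.008  0.034] q [ 0.56  0.7  -0.77  1.62  0.54  1.05 -0.39]
```

```bash
python3 -m crank '[[0,[-0.02,0,0],[0,0,0]],[0,[-0.02,0,0],[0,0,0]],[0,[-0.02,0,0],[0,0,0]],[0,[-0.01,0,0],[0,0,0]],[0,[0,0,0],[0,0,0]]]' >/dev/null
python3 go.py 0.63 -0.043 0.023 1.552
python3 -m crank '[[0,[-0.02,0,0],[0,0,0]],[0,[-0.02,0,0],[0,0,0]],[0,[-0.01,0,0],[0,0,0]],[0,[0,0,0],[0,0,0]],[0,[0,0,0],[0,0,0]]]' >/dev/null
python3 go.py 0.63 -0.043 0.023 1.552
```

```text
t 12.35 pos [ 0.6304 -0.0394  0.0257] psi 1.5551 tilt [ 0.     0.005 -1.   ] F [-0.31 13.01 -0.45] w 0.5
units now-axes [-0.046 -0.005  0.034] turn az 0.004
units in target axes [-0.046 -0.005  0.034] q [ 0.56  0.7  -0.77  1.62  0.54  1.05 -0.38]
t 12.85 pos [ 0.6301 -0.0396  0.0258] psi 1.5579 tilt [ 0.     0.009 -1.   ] F [-1.44 22.06 -0.16] w 0.5
units now-axes [-0.043 -0.001  0.035] turn az 0.008
units in target axes [-0.042 -0.001  0.035] q [ 0.57  0.7  -0.77  1.62  0.54  1.05 -0.37]
```

Firm contact with the stop: 22 N and no more travel. Backing off to inspect.

```bash
python3 -m crank '[[0,[0.1,0,0],[0,0,0]],[0,[0.2,0,0],[0,0,0]],[0,[0.1,0,-0.3],[0,0,0]],[0,[0,0,-0.5],[0,0,0]],[0,[0,-0.5,-0.5],[0,0,0]]]' >/dev/null
python3 -m crank '[[0,[0,-0.5,-0.5],[0,0,0.18]],[0,[0,-0.5,0],[0,0,0.18]],[0,[0,-0.5,0],[0,0,0.18]],[0,[0,0,0],[0,0,0.18]],[0.5,[0,0,0],[0,0,0.18]]]' >/dev/null
python3 -m crank '[[0.5,[0,0,0],[0,0,0.18]],[0.5,[0,0,0],[0,0,0.18]],[0.5,[0,0,0],[0,0,0.18]],[0.5,[0,0,0],[0,0,0.18]],[0.5,[0,0,0],[0,0,0.18]]]' >/dev/null
python3 go.py 0.54 -0.118 0.12 -0.0185
python3 - <<'E'
from h import *
o=manip.get_obs();print(o["position"]);cv2.imwrite("pics/w9.png",manip.camera("wrist"))
a=manip.camera("scene");cv2.imwrite("pics/s9.png",cv2.resize(a[160:260,235:335],None,fx=6,fy=6,interpolation=cv2.INTER_CUBIC))
E
```

```text
t 14.35 pos [0.4828 0.0035 0.1605] psi 0.1317 tilt [ 0.    -0.001 -1.   ] F [ 0.03 -0.45 -0.31] w 0.75
units now-axes [0.51  1.599 0.509] turn az 0.191
units in target axes [0.743 1.506 0.507] q [ 0.64  0.17 -0.8   1.91  0.14  1.12 -1.65]
[0.48276493 0.00353244 0.16053146]
```

View pics/s9.png

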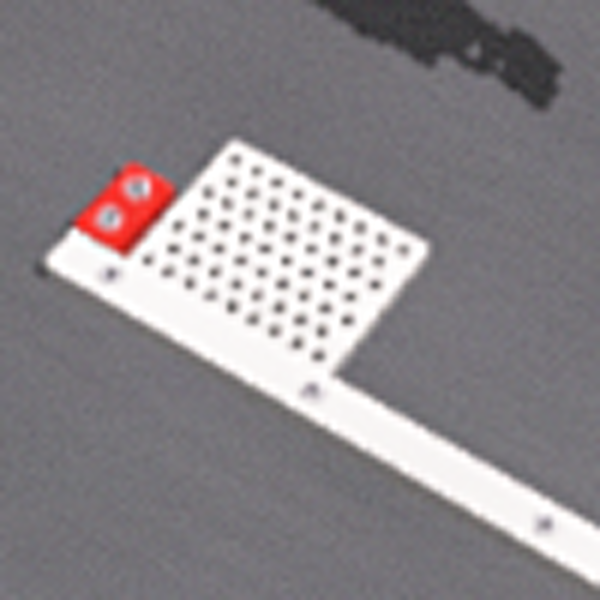

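View pics/w9.png

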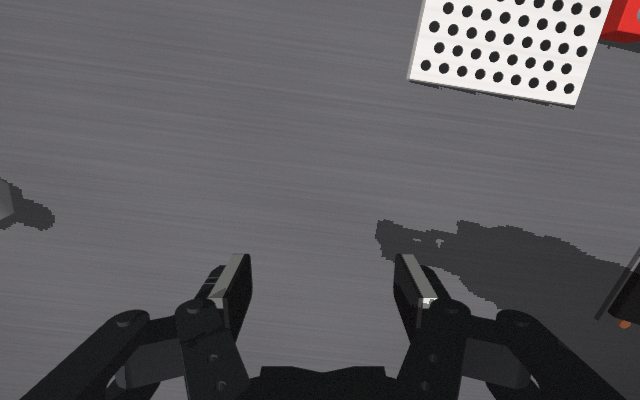

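The scene view shows the plate's end against the red stop around (150,215) and its long edge along the fence. I'll give one gentle seating push towards the fence, which also serves as a contact check, then look closely from above.

```bash
python3 - <<'E'
from h import *
sc=cam("scene"); print([np.round(bp(sc,c,.016),3) for c in [(258,148),(279,134)]])
E
python3 -m crank '[[0.5,[0,0.1,0],[0,0,0.18]],[0.5,[0.1,0.4,0],[0,0,0.011]],[0.5,[0.2,0.5,0],[0,0,0]],[0.5,[0.2,0.5,0],[0,0,0]],[0.5,[0,0,0],[0,0,0]]]' >/dev/null
python3 go.py 0.54 -0.118 0.025 -0.0185
```

```text
[array([ 0.483, -0.311,  0.016]), array([ 0.39 , -0.288,  0.016])]
t 14.95 pos [ 0.5235 -0.1232  0.16  ] psi -0.0154 tilt [ 0.    -0.002 -1.   ] F [-0.36  0.07 -0.62] w 0.75
units now-axes [ 0.205 -0.072  1.688] turn az 0.004
units in target axes [ 0.205 -0.069  1.688] q [ 0.74  0.29 -0.68  1.78  0.2   1.14 -1.59]
```

Brake pad is well clear (y < -0.28).

```bash
python3 -m crank '[[0.5,[0.12,-0.07,0.4],[0,0,0.004]],[0.5,[0,0,0.4],[0,0,0]],[0.5,[0,0,0.4],[0,0,0]],[0.5,[0,0,0.4],[0,0,0]],[0.5,[0,0,0.08],[0,0,0]]]' >/dev/null
python3 go.py 0.568 -0.118 0.025 -0.0185
```

```text
t 15.45 pos [ 0.5302 -0.1106  0.0228] psi -0.0113 tilt [-0.005  0.001 -1.   ] F [-0.01 -0.46 -0.22] w 0.75
units now-axes [ 0.473  0.087 -0.03 ] turn az 0.009
units in target axes [ 0.474  0.084 -0.027] q [ 0.65  0.48 -0.62  1.87  0.35  0.9  -1.72]
```

```bash
python3 -m crank '[[0.5,[0.08,0.08,0],[0,0,0.005]],[0.5,[0.1,0,0],[0,0,0]],[0.5,[0.1,0,0],[0,0,0]],[0.5,[0.08,0,0],[0,0,0]],[0.5,[0,0,0],[0,0,0]]]' >/dev/null
python3 go.py 0.568 -0.118 0.025 -0.0185
python3 -m crank '[[0.5,[0.02,0,0],[0,0,0]],[0.5,[0.02,0,0],[0,0,0]],[0.5,[0.02,0,0],[0,0,0]],[0.5,[0.02,0,0],[0,0,0]],[0.5,[0,0,0],[0,0,0]]]' >/dev/null
python3 go.py 0.568 -0.118 0.025 -0.0185
```

```text
t 15.95 pos [ 0.5626 -0.1178  0.0268] psi -0.0185 tilt [ 0.002 -0.    -1.   ] F [-0.1  -0.82 -0.18] w 0.74
units now-axes [0.067 0.001 0.023] turn az -0.0
units in target axes [0.067 0.001 0.023] q [ 0.62  0.53 -0.61  1.79  0.37  0.94 -1.73]
t 16.45 pos [ 0.5676 -0.1181  0.026 ] psi -0.019 tilt [ 0. -0. -1.] F [-0.26 -0.99  0.7 ] w 0.75
units now-axes [ 0.004 -0.002  0.012] turn az -0.001
units in target axes [ 0.004 -0.002  0.012] q [ 0.61  0.54 -0.6   1.77  0.37  0.94 -1.73]
```

```bash
python3 -m crank '[[0.5,[0.02,0,0],[0,0,0]],[0.5,[0.02,0,0],[0,0,0]],[0.5,[0.02,0,0],[0,0,0]],[0.5,[0,0,0],[0,0,0]],[0.5,[0,0,0],[0,0,0]]]' >/dev/null
python3 go.py 0.568 -0.118 0.025 -0.0185
```

```text
t 16.95 pos [ 0.5687 -0.1181  0.0254] psi -0.0191 tilt [-0.008 -0.    -1.   ] F [-19.12   1.5   15.22] w 0.75
units now-axes [-0.009 -0.001  0.005] turn az -0.001
units in target axes [-0.009 -0.001  0.005] q [ 0.61  0.55 -0.6   1.76  0.37  0.95 -1.73]
```

Stops at 19 N exactly where expected. Retreating and taking a close top view.

```bash
python3 -m crank '[[0.5,[-0.1,0,0],[0,0,0]],[0.5,[-0.2,0,0],[0,0,0]],[0.5,[-0.1,0,-0.3],[0,0,0]],[0.5,[0,0,-0.5],[0,0,0]],[0.5,[0,0,-0.5],[0,0,0]]]' >/dev/null
python3 -m crank '[[0.5,[0.2,0,-0.3],[0,0,0]],[0.5,[0.2,0,-0.2],[0,0,0]],[0.5,[0,0,0],[0,0,0]],[0.5,[0,0,0],[0,0,0]],[0.5,[0,0,0],[0,0,0]]]' >/dev/null
python3 - <<'E'
from h import *
o=manip.get_obs();print(o["position"]);a=manip.camera("wrist");cv2.imwrite("pics/w10.png",a)
KT=cam("wrist",o); np.savez("w10.npz",K=KT[0],T=KT[1])
b=manip.camera("scene");cv2.imwrite("pics/s10.png",b)
E
```

```text
[ 0.57111606 -0.11817448  0.16850601]
```

View pics/w10.png

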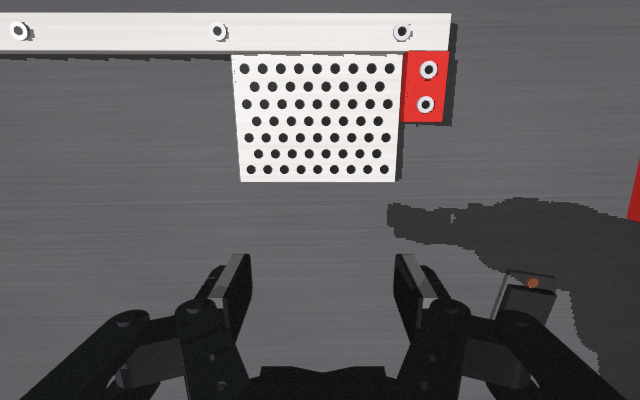

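View pics/s10.png

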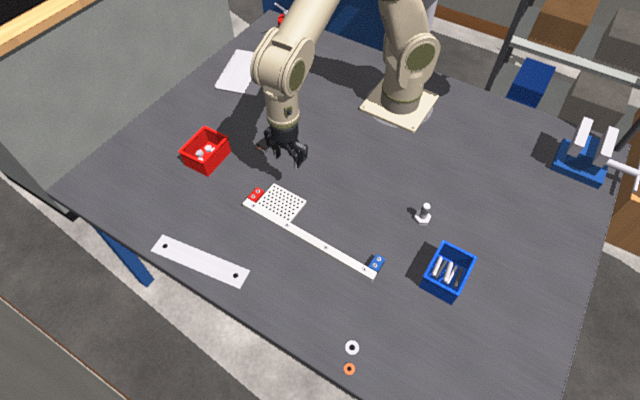

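Run:
```python
import cv2
a=cv2.imread("pics/w10.png"); cv2.imwrite("pics/w10a.png",cv2.resize(a[30:190,225:465],None,fx=3.3,fy=3.3,interpolation=cv2.INTER_CUBIC))
cv2.imwrite("pics/w10b.png",cv2.resize(a[40:130,380:460],None,fx=6,fy=6,interpolation=cv2.INTER_NEAREST))
```

```text
(no output)
```

View pics/w10b.png

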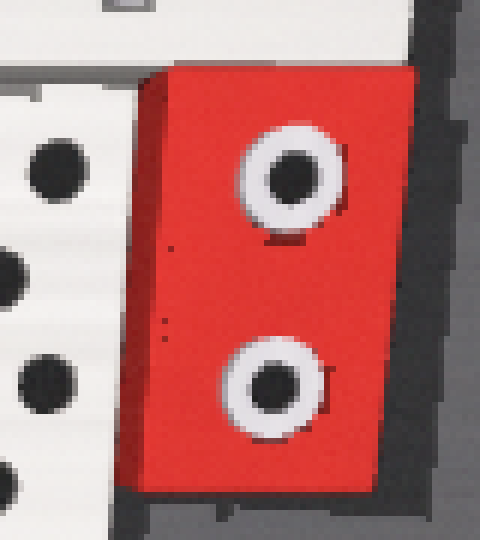

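View pics/w10a.png

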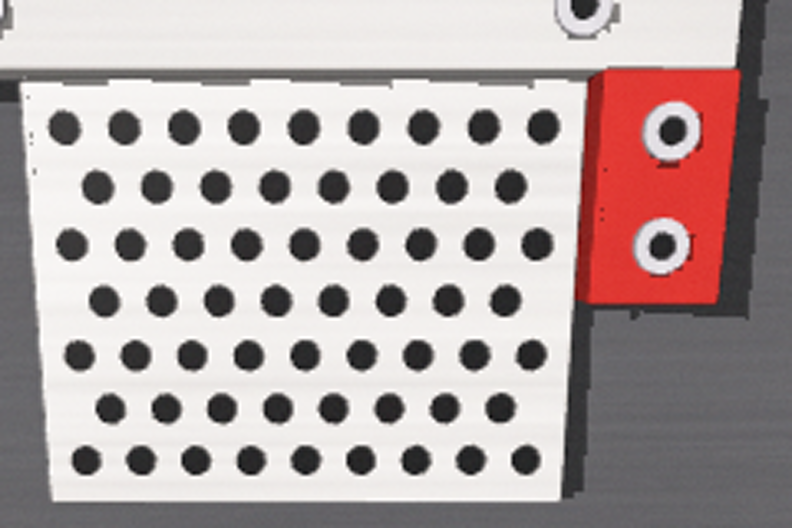

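Run:
```python
from h import *
d=np.load("w10.npz"); KT=(d["K"],d["T"])
w=lambda c:((c[0]+.5)/6-.5+380,(c[1]+.5)/6-.5+40)
a=lambda c:((c[0]+.5)/3.3-.5+225,(c[1]+.5)/3.3-.5+30)
for n,p,z in [("plate end",w((116,480)),.012),("stop face",w((142,488)),.026),("plate end hi",w((134,100)),.012),("stop hi",w((170,70)),.026),
 ("plate edge L",a((22,81)),.012),("fence L",a((22,68.5)),.022),("plate edge R",a((585,80)),.012),("fence R",a((585,68)),.022),("plate nearL",a((52,501)),.012),("nearR",a((561,501)),.012)]:
    print(n,np.round(bp(KT,p,z),4))
```

```text
plate end [ 0.6277 -0.1806  0.012 ]
stop face [ 0.6276 -0.1808  0.026 ]
plate end hi [ 0.6743 -0.1807  0.012 ]
stop hi [ 0.6761 -0.1817  0.026 ]
plate edge L [ 0.6782 -0.0521  0.012 ]
fence L [ 0.6796 -0.0547  0.022 ]
plate edge R [ 0.676  -0.1806  0.012 ]
fence R [ 0.6773 -0.1783  0.022 ]
plate nearL [ 0.5797 -0.05    0.012 ]
nearR [ 0.5772 -0.1794  0.012 ]
```

Measured gaps are 0.2–1 mm at the stop and about 1.3 mm at the fence, with parallelism within 0.002 rad. Handing in.

```bash
python3 -c "
from workcell import manip
print(manip.get_obs()['ft_force'],manip.get_obs()['clock']); print(manip.hand_in())"
```

```text
[0.44073156 0.05427857 0.05390303] 18.05
the job is handed in; nothing more can be done
None
```

The plate is seated against both the long fence and the red stop block, and I handed the job in at about 18 s of the 54 s allowed. The hand-in gives no verdict, so these results are my own measurements.

**What I did:** I pushed the near long edge with both fingertips until the plate met the fence at 24 N. I then pushed its end along the fence until it met the red stop at 22 N. A last push towards the fence stopped at 19 N, where I expected contact. The plate was never gripped or lifted.

**Last checks, from the close wrist picture:**

| Check | Measured | Limit |
|---|---|---|
| Gap to red stop | 0.2–1 mm | 3 mm |
| Gap to fence | about 1.3 mm, about the reading error | 3 mm |
| Parallel to fence | within about 0.002 rad | 0.025 rad |

- **Robot:** it was clear of everything at hand-in, about 0.17 m above the bench with almost no force on the tool.
- **Other objects:** in the last scene picture the bolt still stands, and both bins are where they started. The brake pad was mostly hidden by the gripper there, and the gripper never came near it. I judged these by eye and did not measure them.
- **Differences:** during the end push the tool sat about 3 mm higher than I commanded, possibly because the fingertips touched the bench. It did not affect the push, and no check failed.

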